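Close the loaded biscuit keeper

TASK

The biscuit keeper is full: close it. Take the steel cover off its slanted stand, slip its blue edge under the keeper's blue lip, rest its red-marked edge on the spring roller and let go; then press the red edge down with the fingers past the roller until the cover snaps home level on its ledge, and keep it pressed down there with about 20 N for a second so that it beds in. Be gentle, without slamming or forcing, and leave the mug, the bottle and the jar where they are.

Things in the scene. Friction and masses are not known exactly. Their poses are not given: they have to be found in the camera images.
- keeper: Biscuit keeper: fixed open steel bin, 250 (x) x 180 (y) mm, full of biscuits. Origin: centre of its underside, on the table; z up, x points from the blue lip (front) to the red roller (back). A level ledge 70 mm above the origin rings the open well (154 x 104 mm) and carries the cover.
- ledge (a point): Centre of the recess at ledge height (70 mm above the keeper's origin); axes as the keeper. The recess over the ledge is 173 mm long (x -86.5 to +86.5) and 128 mm wide (y -64 to +64); its side rims stand 6 mm above the ledge, the back wall 2.5 mm, the front wall 10 mm up to the lip.
- lip (a point): Middle of the lower free edge of the keeper's blue lip: x -77.5, y 0, z 80 mm in the keeper's frame. The lip is 4 mm thick and overhangs the ledge by 9 mm along the whole front, its underside 10 mm above the ledge; a cover passes under it only if tilted less than about 25 degrees, blue edge low.
- roller_rest (a point): Axis of the red spring roller when out: x 90.5, y 0, z 82.8 mm in the keeper's frame. Roller 44 mm long (y), 20 mm thick, between black cheeks (y +-36, x 92 to 122, top 96 mm over the table). With its blue edge at the front wall, the cover's red edge first rests on the roller, 20 mm above the ledge (7 degrees); pressed with some 8 to 20 N it snaps under.
- catch (a joint): How far the spring roller is pushed back towards +x of the keeper, in m: 0 fully out, at most 0.009.
- stand: Fixed grey and black lid stand, 200 x 130 mm foot, about 120 mm high. Origin: centre of its underside; z up, x points horizontally up the slope. Its 180 x 110 mm board slopes up to +x at 30 degrees, with a stop 12 mm high at the lower end.
- cover: Loose steel plate, 170 (x) x 120 (y) x 6 mm thick, about 0.3 kg. Origin: centre of its underside; z is the normal of its upper face; x points from the edge striped blue (front) to the edge marked red (back). Black grip bar in the middle of the upper face: 14 mm thick (x), 62 mm long (y), from 6 to 36 mm above the underside. Starts on the stand, tilted 30 degrees, blue edge low.
- cover_front (a point): Middle of the lower front (blue) edge of the cover: x -85, y 0, z 0 mm in the cover's frame.
- cover_back (a point): Middle of the lower back (red) edge of the cover: x +85, y 0, z 0 mm in the cover's frame.
- mug: White mug, 80 mm across, 95 mm high, handle on its +y side; origin at the centre of its foot. Leave alone.
- soda: Green bottle, 66 mm across, 210 mm high; origin at the centre of its foot. Leave alone.
- jar: White jar, 76 mm across, 100 mm high; origin at the centre of its foot. Leave alone.
Things that resemble listed ones, but are neither listed nor needed, are in the scene too. Several things have the shape of the cover; the one meant has the colours described above.

How it is judged:
By the outcome, as a careful person would: the job done as asked, in the order asked, and still so for the second after the job is handed in, with the robot touching nothing.
It also fails if it takes over 72 s, if anything falls off the work surface, if the arm or the gripper's body presses on something with over 40 N, if the wrist force passes 120 N, or if a joint passes its speed limit or range.

ROBOT

A 6-joint arm with a two-finger parallel gripper is mounted at the origin on the work surface. World frame = base frame: x ahead of the robot, y to its left, z up, the work surface at z = 0. Lengths are in m, angles in rad, forces in N, time in s.
With the tool pointing down it reaches from about 0.35 to 0.975 m from the base axis. Payload 4.9 kg.
Tool frame: the origin (TCP) lies midway between the tips of the shut fingers; the grasp point (between the pads) lies 19 mm behind it; z points along the fingers, y is the direction in which the jaws open and shut (so a half turn about z gives the same grasp; the last joint's range is limited). The gripper opens to 85 mm and grips with 20 to 120 N. Pads are 22 mm wide; open, the fingers measure 114 mm over their backs; the gripper's body (76 mm by 85 mm) begins 54 mm behind the grasp point. The pads swing forward as they close: fully open they stand 13 mm farther back than shut.
Start: joints at [-1.273, 0.053, 1.613, -0, 1.476, -0.119], TCP at [0.253, -0.571, 0.203] pointing down, gripper open.
Joint ranges: [-3.01, 3.01], [-1.01, 2.22], [0.06, 2.58], [-1.02, 4.17], [0.09, 2.62], [-3.14, 3.14]. Speed limits (rad/s): [2.57, 2.57, 3.14, 3.14, 3.14, 3.14].

INTERFACE

Orientations are given as a unit quaternion [w, x, y, z].
In Python, from plant import state, grab_frame, camera_params, job_done, boxes_of gives the robot as it stands.
- The arm moves only by the tool step_arm, never from a script. Its argument "steps" is a list of rows, each a list of 4 numbers: the shift along the tool's x, y, z in mm, then the turn about the tool's z in degrees. A call has 1 to 8 rows; each row shifts and turns the pose as measured when the row begins, along the tool's axes as they then stand; what a row does not reach is not made up. A row lasts 1/10 s, in which the tool goes at most 50 mm and 8.59 degrees, less where a joint would pass 70% of its speed; a pose out of reach is approached as far as the arm can. A call is refused whole if a number of a shift passes 50 or a number of a turn 8.59, either way. A call with a gripper value outside its range is refused whole. "claw" is the opening in per cent of the stroke, from 0 (shut) to 100 (fully open), set as the call begins (left out, the last holds). The fingers move at their own pace and stop on an object; the grip force is fixed at half the most. Time passes only in rows, so rows that do not move let the fingers close. It gives the time, the measured TCP pose, the force and the opening at its end, in the units of the state.
- state(): the state, without advancing time (a new reading comes with each control period).
- grab_frame(name): name is "scene" or "top" or "wrist"; returns (picture, depth): 480x640x3 uint8, red, green, blue; 480x640 float32, m along the optical axis (not along the pixel's ray), 0 where there is no reading.
- camera_params(name): a dict with "mtx" (3x3 intrinsics, pixels), "extrinsics" (4x4, takes a point from camera to world coordinates); the wrist camera has in their place "T_tool_cam" (4x4, takes a point from camera to tool coordinates, whose origin is the TCP and whose axes are the flange's). Camera axes: x right, y down, z forward; pixel columns grow to the right and rows downward; lengths in m; the calibration is good to about 2 mm. A picture is of the moment at which its call begins: read the wrist's pose just before it. camera_params takes no time and is no camera call.
- job_done(): hands the job in, once; it reports no verdict.
Trained networks look in the newest picture that a camera, given by its name, has taken for a name from the list of things; names that differ only in an ending like _2 or _b are one class to them, and where a whole thing is asked for, a point or a joint stands for the part that bears it (a point fixed in the world has none). Each returns a list of dicts, best first, with "p" (0 to 1); they miss things now and then, are a little off and sometimes report something else, mostly with a low value. They report only what shows in the picture. A call takes as long as a camera call. They do not tell look-alikes from the thing itself.
- boxes_of(camera, label): "box" ([left, top, width, height] in pixels, round what is visible of it).
The state is a dict: "time": time; "joint_pos": joint angles; "joint_vel": joint speeds; "joint_efforts": joint torques, N m; "tool_pos": TCP position; "tool_rot": TCP orientation; "contact_force": force on the tool from outside, world axes, zero at the start; "ft_torque": the same for the moment, N m; "gripper_width": opening from 0.0 (shut) to 1.0 (fully open).
Only numpy, scipy, OpenCV 4.12 (cv2) and the standard library are available. Lean on these libraries where they do the work, as an engineer would, in place of code of your own. Each camera call takes 0.05 s, during which the arm holds its last target. There are 200 camera calls.

## Working session

There is one attempt and no reset: what is moved stays moved. The work goes in short steps, Python scripts to look and compute and a tool call to move; the robot and the scene stay as the last step left them, time stands still between calls to the robot, and variables do not carry over. Pictures are saved under pics/ and viewed, about 8 in all and at most 12, crops included, and the job is handed in when it is done.

Besides the shell and the picture viewer there is one more tool, called as name(argument=value, ...) on one line, values as JSON. step_arm: Moves the arm, as the interface text tells. Its arguments: {"type":"object","properties":{"steps":{"type":"array"},"claw":{"type":"number"}},"required":["steps"]}

```bash
mkdir -p pics; ls; python3 - <<'E'
from plant import *
import cv2,numpy as np
s=state();print(s)
for c in("scene","top"):
    p,d=grab_frame(c);cv2.imwrite(f"pics/{c}0.png",p[:,:,::-1]);np.save(f"{c}.npy",d);np.save(f"{c}rgb.npy",p)
    k=camera_params(c);print(c,np.round(k["mtx"],1).tolist(),np.round(k["extrinsics"],4).tolist())
    for l in("cover","keeper","stand"):
        print(l,[(np.round(b["box"]).tolist(),round(b["p"],2)) for b in boxes_of(c,l)])
E
```

```text
pics
{'time': 0.0, 'joint_pos': array([-1.27296816e+00,  5.33788952e-02,  1.61432782e+00,  1.20484901e-05,
        1.47597665e+00, -1.18997831e-01]), 'joint_vel': array([-0.00164013,  0.00040736,  0.00026376,  0.0017767 , -0.00102565,
       -0.00113438]), 'joint_efforts': array([-4.65578760e-04, -3.93676114e+01, -3.70180929e+01, -1.35997811e-04,
        6.89328153e-03, -3.55984191e-06]), 'tool_pos': array([ 0.25283911, -0.57082123,  0.20212921]), 'tool_rot': array([-1.04171755e-03,  9.78360094e-01,  2.06906823e-01, -8.73737434e-05]), 'contact_force': array([ 0.06706518, -0.85609118, -0.98476614]), 'ft_torque': array([ 0.0279392 , -0.03042183, -0.01484425]), 'gripper_width': 1.0012380665609673}
scene [[466.9, 0.0, 317.5], [0.0, 466.9, 236.3], [0.0, 0.0, 1.0]] [[-0.2874, 0.8086, -0.5134, 1.1908], [0.9578, 0.2464, -0.1482, 0.0803], [0.0067, -0.5343, -0.8453, 1.1946], [0.0, 0.0, 0.0, 1.0]]
cover [([302.0, 173.0, 37.0, 43.0], 0.94), ([157.0, 152.0, 52.0, 33.0], 0.72), ([258.0, 222.0, 58.0, 40.0], 0.68)]
keeper [([371.0, 220.0, 97.0, 112.0], 0.58)]
stand [([252.0, 227.0, 76.0, 54.0], 0.76), ([256.0, 224.0, 61.0, 35.0], 0.27)]
top [[597.2, 0.0, 328.2], [0.0, 597.2, 248.4], [0.0, 0.0, 1.0]] [[-0.0465, -0.978, 0.2033, 0.1897], [-0.9989, 0.0465, -0.0049, -0.1], [-0.0047, -0.2033, -0.9791, 1.8474], [0.0, 0.0, 0.0, 1.0]]
cover [([469.0, 286.0, 58.0, 50.0], 0.93), ([329.0, 223.0, 48.0, 46.0], 0.84), ([323.0, 302.0, 58.0, 65.0], 0.6), ([194.0, 222.0, 71.0, 90.0], 0.59), ([418.0, 237.0, 28.0, 36.0], 0.34)]
keeper [([197.0, 223.0, 68.0, 90.0], 0.65)]
stand []
```

```bash
python3 - <<'E'
import cv2
a=cv2.imread("pics/top0.png")[200:400,170:550];b=cv2.imread("pics/scene0.png")[110:360,130:510]
f=lambda i,h:cv2.resize(i,(780,h),interpolation=cv2.INTER_CUBIC)
cv2.imwrite("pics/a.png",f(a,410));cv2.imwrite("pics/b.png",f(b,513))
E
```

```text
(no output)
```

View pics/a.png

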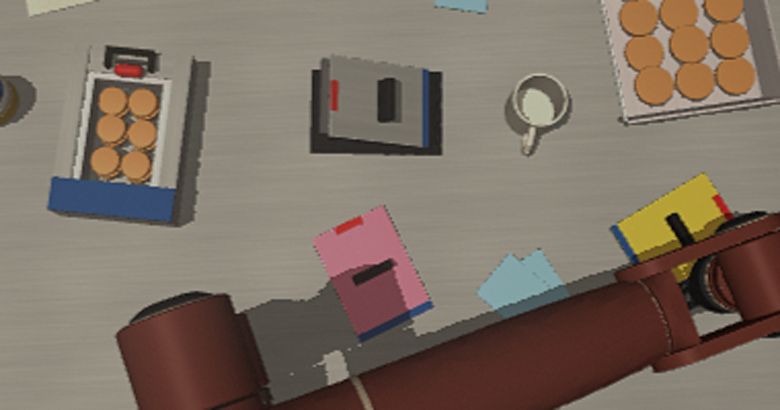

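View pics/b.png

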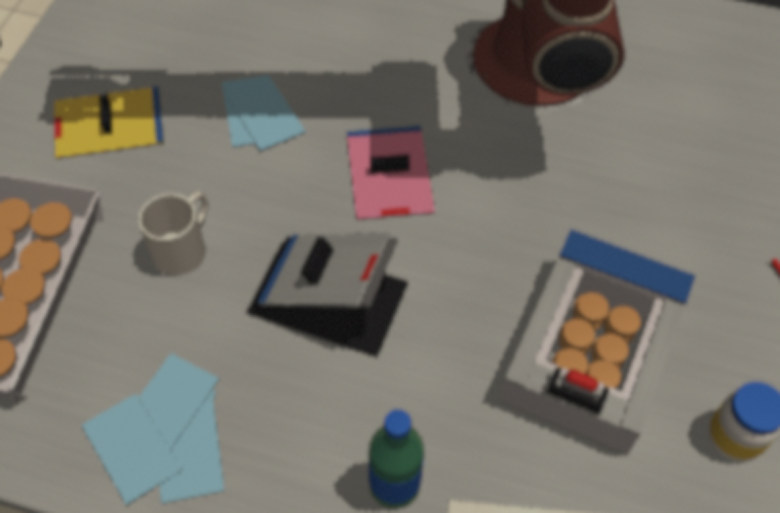

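The cover candidates in the top crop are steel on the stand (378,100), pink (370,270) and yellow (690,225). The steel one on the stand, with a blue and a red edge, matches. The keeper is at (125,130), blue lip towards the robot. I'll work out positions from depth.

```bash
cat > h.py <<'E'
from plant import *
import cv2,numpy as np
from scipy.spatial.transform import Rotation as R
def tool():
    s=state();q=s["tool_rot"];T=np.eye(4);T[:3,:3]=R.from_quat([q[1],q[2],q[3],q[0]]).as_matrix();T[:3,3]=s["tool_pos"];return T
def cloud(c,p=None,d=None):
    k=camera_params(c);T0=tool() if c=="wrist" else None
    if d is None:p,d=grab_frame(c)
    T=T0@k["T_tool_cam"] if c=="wrist" else k["extrinsics"]
    v,u=np.mgrid[:480,:640];K=k["mtx"]
    P=np.stack([(u-K[0,2])/K[0,0]*d,(v-K[1,2])/K[1,1]*d,d],-1)@T[:3,:3].T+T[:3,3]
    P[d==0]=np.nan
    return p,P
def hsv(p):
    h=cv2.cvtColor(p,cv2.COLOR_RGB2HSV).astype(int);H,S,V=h[...,0],h[...,1],h[...,2]
    return dict(blue=(H>100)&(H<130)&(S>110),red=((H<6)|(H>174))&(S>170)&(V>100),H=H,S=S,V=V)
def rect(P,m):
    q=P[m];q=q[~np.isnan(q).any(1)]
    r=cv2.minAreaRect((q[:,:2]*1000).astype(np.float32));return len(q),np.round(np.median(q,0),4),[np.round(x,1) for x in r]
E
python3 - <<'E'
from h import *
for c in("top","scene"):
    p,P=cloud(c,np.load(c+"rgb.npy"),np.load(c+".npy"))
    k=hsv(p)
    for col in("blue","red"):
        n,l,st,ce=cv2.connectedComponentsWithStats(k[col].astype(np.uint8))
        for i in range(1,n):
            if st[i,4]>=15: print(c,col,ce[i].round(),st[i,:4],*rect(P,l==i))
E
```

```text
top blue [292. 163.] [288 158  10  10] 78 [ 0.7858 -0.016   0.2115] [array([823.7, -13.6]), array([102.8,  26.7]), np.float64(4.9)]
top blue [159. 244.] [149 233  22  22] 364 [0.5915 0.3963 0.1013] [array([591.2, 395.5]), array([65.1, 65.6]), np.float64(0.2)]
top blue [377. 252.] [376 234   3  38] 108 [ 0.5463 -0.2585  0.0434] [array([ 544.2, -258.6]), array([  7.4, 115.8]), np.float64(86.4)]
top blue [224. 297.] [194 287  61  21] 923 [0.424  0.2068 0.085 ] [array([424.2, 207. ]), array([178.7,  46.5]), np.float64(81.6)]
top blue [474. 319.] [468 310  13  19] 52 [ 0.3299 -0.5463  0.0052] [array([ 330.5, -545.5]), array([62.7,  9.9]), np.float64(28.8)]
top blue [364. 355.] [345 347  36  19] 80 [ 0.2407 -0.2134  0.0068] [array([ 233.2, -197.7]), array([  8. , 115.8]), np.float64(23.4)]
top red [232. 234.] [226 231  13   6] 62 [0.6126 0.1793 0.0926] [array([612.7, 179.1]), array([37.3, 15.2]), np.float64(80.3)]
top red [332. 246.] [332 239   2  15] 28 [ 0.5547 -0.1217  0.1242] [array([ 553.6, -121.7]), array([ 3. , 41.7]), np.float64(87.2)]
top red [521. 299.] [517 295   9   9] 31 [ 0.3
[... 710 characters left out ...]
array([60.7, 65.1]), np.float64(57.4)]
scene blue [323. 317.] [317 310  13  14] 140 [ 0.7935 -0.0183  0.2092] [array([792. , -18.7]), array([27.4, 26.7]), np.float64(69.3)]
scene blue [321. 348.] [310 339  24  17] 222 [ 0.82   -0.013   0.0696] [array([815. , -14.9]), array([19.1, 58. ]), np.float64(11.3)]
scene red [323. 213.] [317 212  11   2] 16 [ 0.3799 -0.1366  0.0056] [array([ 381.3, -139.5]), array([ 8.5, 30.8]), np.float64(21.1)]
scene red [520. 254.] [507 238  26  33] 77 [0.3569 0.46   0.0087] [array([355.3, 457.8]), array([119.7,   7.8]), np.float64(40.6)]
scene red [413. 295.] [407 291  14   9] 72 [0.6196 0.1763 0.0897] [array([618.7, 176.1]), array([34.1, 16. ]), np.float64(78.0)]
```

```bash
cat >> h.py <<'E'
def plan(x,y,z,yaw,n):
    """rows (tool axes, mm, deg) to a down-pointing target; yaw=world heading of tool x, deg"""
    T=tool();a=np.degrees(np.arctan2(T[1,0],T[0,0]));d=(np.array([x,y,z])-T[:3,3])*1000/n;t=((a-yaw+180)%360-180)/n
    rows=[]
    for i in range(n):
        A=T[:3,:3]@R.from_euler("z",t*i,degrees=True).as_matrix()
        rows.append([*np.round(A.T@d,1).tolist(),round(t,2)])
    print("yaw",round(a,2),"pos",T[:3,3].round(4));print(rows)
E
python3 -c "
from h import *
plan(.50,-.19,.30,86.5,10)"
```

```text
yaw 23.88 pos [ 0.253  -0.5714  0.2032]
[[38.0, -24.9, -9.7, np.float64(-6.26)], [40.5, -20.6, -9.7, np.float64(-6.26)], [42.5, -16.0, -9.7, np.float64(-6.26)], [44.0, -11.3, -9.7, np.float64(-6.26)], [45.0, -6.4, -9.7, np.float64(-6.26)], [45.4, -1.5, -9.7, np.float64(-6.26)], [45.3, 3.5, -9.7, np.float64(-6.26)], [44.7, 8.4, -9.7, np.float64(-6.26)], [43.5, 13.2, -9.7, np.float64(-6.26)], [41.8, 17.9, -9.7, np.float64(-6.26)]]
```

step_arm(steps=[[38,-25,-10,-6.3],[40,-21,-10,-6.3],[42,-16,-10,-6.3],[44,-11,-10,-6.3],[45,-6,-10,-6.3],[45,-2,-10,-6.3],[45,3,-10,-6.3],[45,8,-10,-6.3]], claw=100)

```text
time: 1.2
tool_pos: [0.447, -0.2566, 0.2842]
tool_rot: [-0.001, 0.79, 0.613, 0.001]
contact_force: [0.5, -0.9, 0.7]
gripper_width: 1.0
```

```bash
python3 -c "
from h import *
plan(.50,-.19,.30,86.5,5)"
```

```text
yaw 75.66 pos [ 0.447  -0.2566  0.2842]
[[15.5, 7.0, -3.1, np.float64(-2.17)], [15.3, 7.5, -3.1, np.float64(-2.17)], [15.0, 8.1, -3.1, np.float64(-2.17)], [14.6, 8.7, -3.1, np.float64(-2.17)], [14.3, 9.2, -3.1, np.float64(-2.17)]]
```

step_arm(steps=[[26,12,-5,-3.6],[26,13,-5,-3.6],[20,12,-5,-3.6],[0,0,0,0]])

```text
time: 1.6
tool_pos: [0.5012, -0.185, 0.3034]
tool_rot: [0.002, 0.722, 0.691, 0.002]
contact_force: [-0.3, -0.5, 0.1]
gripper_width: 1.001
```

```bash
cat > look.py <<'E'
from h import *
import sys
p,P=cloud("wrist");cv2.imwrite(f"pics/{sys.argv[1]}.png",p[:,:,::-1]);np.savez(sys.argv[1],p=p,P=P)
T=tool();print("pos",T[:3,3].round(4),"yaw",np.degrees(np.arctan2(T[1,0],T[0,0])).round(2),"zaxis",T[:3,2].round(4));print(camera_params("wrist")["T_tool_cam"].round(3).tolist())
k=hsv(p)
for col in("blue","red"):
    n,l,st,ce=cv2.connectedComponentsWithStats(k[col].astype(np.uint8))
    for i in range(1,n):
        if st[i,4]>=60: print(col,ce[i].round(),st[i,:4],*rect(P,l==i))
E
python3 look.py w1
```

```text
pos [ 0.5005 -0.1859  0.303 ] yaw 87.36 zaxis [ 0.0048  0.     -1.    ]
[[-0.001, -0.961, -0.277, 0.07], [1.0, -0.001, 0.0, 0.001], [-0.001, -0.277, 0.961, -0.171], [0.0, 0.0, 0.0, 1.0]]
blue [599.  18.] [565   0  75  40] 2278 [ 0.7632 -0.0401  0.0659] [array([767.9, -37.9]), array([13. , 50.4]), np.float64(43.0)]
blue [ 76. 205.] [ 43 158  67  96] 985 [ 0.2331 -0.1963  0.0072] [array([ 234.1, -199. ]), array([ 12.8, 118.6]), np.float64(23.0)]
blue [355. 256.] [300 252 110  10] 777 [ 0.5468 -0.2601  0.0449] [array([ 546.1, -260.5]), array([ 11. , 118.9]), np.float64(86.3)]
blue [209. 447.] [199 441  21  13] 109 [ 0.3465 -0.5376  0.0076] [array([ 418.1, -361. ]), array([407.7,  24.1]), np.float64(68.0)]
red [372. 128.] [346 122  54  13] 644 [ 0.5551 -0.1234  0.124 ] [array([ 554.8, -123.6]), array([ 9.6, 43.8]), np.float64(87.4)]
red [198. 146.] [184 126  28  41] 422 [ 0.3796 -0.1369  0.0072] [array([ 379.4, -137.3]), array([12.1, 43.2]), np.float64(22.5)]
```

View pics/w1.png

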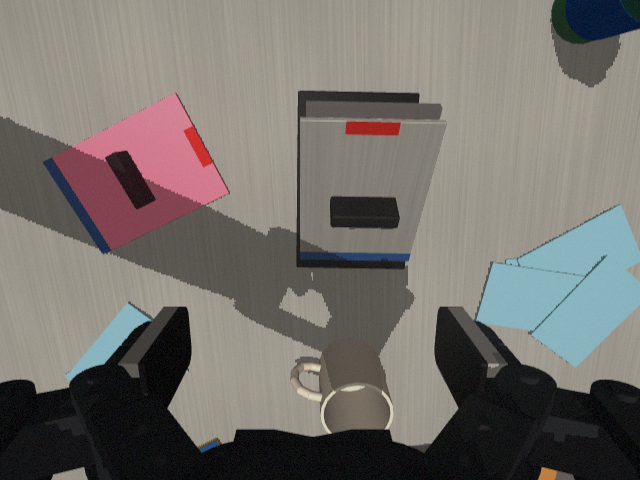

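The wrist view shows the steel cover on the stand with its blue edge at (355,256), red mark at (372,128) and black bar at (365,212). The choice is confirmed. Next I'll measure the bar.

```bash
python3 - <<'E'
from h import *
f=np.load("w1.npz");p,P=f["p"],f["P"];k=hsv(p)
m=np.zeros((480,640),bool);m[190:235,322:408]=1
b=m&(k["V"]<75)
print("bar",*rect(P,b))
q=P[b];q=q[~np.isnan(q).any(1)];t=q[q[:,2]>np.percentile(q[:,2],40)];print(np.percentile(q[:,2],[2,50,98]),t.mean(0))
pl=np.zeros_like(m);pl[145:185,310:420]=1;q=P[pl&~np.isnan(P).any(2)]
c=q.mean(0);n=np.linalg.svd(q-c,full_matrices=False)[2][2];n*=np.sign(n[2]);print("plane c",c,"n",n,"tilt",np.degrees(np.arccos(n[2])),"upslope yaw",np.degrees(np.arctan2(-n[1],-n[0])))
# cover frame
blue=np.array([.546,-.2605]);red=np.array([.5548,-.1235])
v=np.array([*(red-blue),0]);v/=np.linalg.norm(v);y=np.cross(n,v);y/=np.linalg.norm(y);x=np.cross(y,n);print("x",x,"yaw",np.degrees(np.arctan2(x[1],x[0])))
Z=lambda a:c[2]-((a-c[:2])@n[:2])/n[2]
B=np.array([*blue,Z(blue)]);Rr=np.array([*red,Z(red)]);print(B,Rr,np.linalg.norm(Rr-B))
qb=P[b&~np.isnan(P).any(2)];h=(qb-c)@n;g=qb[h>25e-3];print("heights",np.percentile(h,[5,50,95]),"bar top mid",g.mean(0),(g.max(0)+g.min(0))/2)
E
```

```text
bar 2075 [ 0.5497 -0.1975  0.1064] [array([ 551.4, -199.5]), array([66.2, 31.3]), np.float64(2.7)]
[0.08832145 0.10636145 0.11282402] [ 0.54960045 -0.20250035  0.1090529 ]
plane c [ 0.55059038 -0.15507027  0.10490286] n [-0.03221831 -0.50016085  0.86533295] tilt 30.079254842496706 upslope yaw 86.31433250232703
x [0.05541651 0.86355667 0.50119745] yaw 86.32822638922546
[ 0.546      -0.2605      0.04379376] [ 0.5548     -0.1235      0.12330715] 0.15864683853339942
heights [0.00343584 0.02273337 0.03060078] bar top mid [ 0.54951569 -0.20449405  0.11016895] [ 0.54989692 -0.20526593  0.10930578]
```

```bash
python3 -c "
from h import *
plan(.5503,-.201,.13,86.3,6)"
```

```text
yaw 87.36 pos [ 0.5005 -0.1859  0.303 ]
[[-2.1, 8.3, 28.9, np.float64(0.18)], [-2.1, 8.3, 28.9, np.float64(0.18)], [-2.1, 8.3, 28.9, np.float64(0.18)], [-2.1, 8.3, 28.9, np.float64(0.18)], [-2.0, 8.3, 28.9, np.float64(0.18)], [-2.0, 8.3, 28.9, np.float64(0.18)]]
```

step_arm(steps=[[-4,17,20,0.5],[-4,17,30,0.5],[-4,16,30,0],[0,0,30,0],[0,0,30,0],[0,0,25,0],[0,0,0,0]])

```text
time: 2.35
tool_pos: [0.5487, -0.2092, 0.1331]
tool_rot: [0.003, 0.734, 0.679, 0.0]
contact_force: [-0.8, 0.1, -0.1]
gripper_width: 0.999
```

```bash
python3 -c "
from h import *
plan(.5503,-.201,.080,86.3,4)"
```

```text
yaw 85.52 pos [ 0.5487 -0.2092  0.1331]
[[2.1, 0.2, 13.3, np.float64(-0.19)], [2.1, 0.2, 13.3, np.float64(-0.19)], [2.1, 0.2, 13.3, np.float64(-0.19)], [2.1, 0.2, 13.3, np.float64(-0.19)]]
```

step_arm(steps=[[5,1,10,-0.8],[4,0,10,0],[0,0,10,0],[0,0,10,0],[0,0,8,0],[0,0,4,0],[0,0,0,0]])

```text
time: 3.05
tool_pos: [0.5525, -0.2027, 0.0818]
tool_rot: [0.007, 0.73, 0.683, 0.001]
contact_force: [-0.1, 0.6, 0.7]
gripper_width: 0.999
```

```bash
python3 -c "
from h import *
plan(.5503,-.201,.080,86.3,4)"
```

```text
yaw 86.22 pos [ 0.5525 -0.2027  0.0818]
[[0.4, -0.6, 0.4, np.float64(-0.02)], [0.4, -0.6, 0.4, np.float64(-0.02)], [0.4, -0.6, 0.4, np.float64(-0.02)], [0.4, -0.6, 0.4, np.float64(-0.02)]]
```

step_arm(steps=[[2,-2,0,0],[0,0,0,0],[0,0,0,0],[0,0,0,0],[0,0,0,0],[0,0,0,0]], claw=0)

```text
time: 3.65
tool_pos: [0.5517, -0.2013, 0.0848]
tool_rot: [0.008, 0.73, 0.683, 0.001]
contact_force: [0.3, -0.2, -0.8]
gripper_width: 0.001
```

```bash
python3 look.py w2
```

```text
pos [ 0.5517 -0.2013  0.0848] yaw 86.22 zaxis [ 0.0135 -0.0106 -0.9999]
[[-0.001, -0.961, -0.277, 0.07], [1.0, -0.001, 0.0, 0.001], [-0.001, -0.277, 0.961, -0.171], [0.0, 0.0, 0.0, 1.0]]
blue [243. 352.] [218 347  42  12] 304 [ 0.5091 -0.2568  0.0453] [array([ 521.9, -228. ]), array([80.3, 22.1]), np.float64(61.2)]
blue [384. 350.] [365 346  48  12] 351 [ 0.5902 -0.2615  0.0455] [array([ 576.2, -231.5]), array([24.2, 83.1]), np.float64(29.7)]
red [306.  95.] [231  77 151  37] 5375 [ 0.5552 -0.1236  0.1236] [array([ 555.2, -123.7]), array([10.1, 44. ]), np.float64(86.2)]
red [ 15. 161.] [  0 125  38  64] 1022 [ 0.3824 -0.1442  0.0071] [array([ 381.1, -141.4]), array([13.2, 34.8]), np.float64(23.0)]
```

View pics/w2.png

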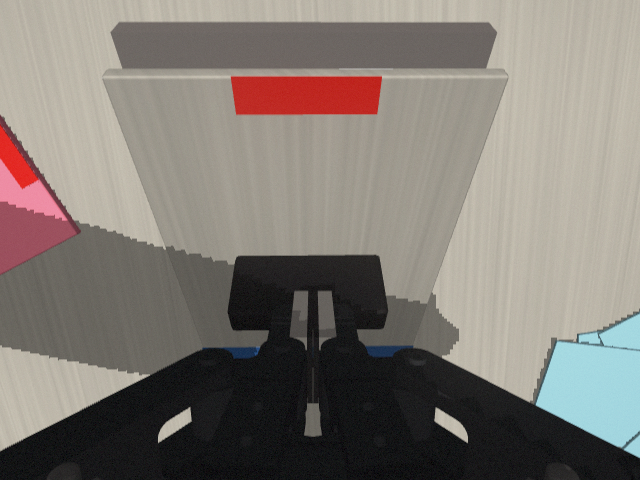

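```bash
python3 - <<'E'
from h import *
f=np.load("w2.npz");p,P=f["p"],f["P"]
for v in list(range(235,345,8)): print(v,[P[v,u].round(3).tolist() for u in (250,290,312,328,370)],p[v,312],p[v,250])
f=np.load("w1.npz");P=f["P"];p=f["p"]
print()
for v in range(190,236,4): print(v,P[v,365].round(3),p[v,365])
for u in range(322,410,8): print(u,P[205,u].round(3),p[205,u])
E
```

```text
235 [[0.528, -0.175, 0.092], [0.545, -0.176, 0.092], [0.554, -0.176, 0.093], [0.56, -0.177, 0.092], [0.578, -0.178, 0.092]] [161 155 145] [155 148 139]
243 [[0.528, -0.179, 0.09], [0.544, -0.18, 0.09], [0.554, -0.181, 0.09], [0.56, -0.181, 0.09], [0.578, -0.183, 0.089]] [160 154 144] [155 151 138]
251 [[0.527, -0.183, 0.087], [0.544, -0.184, 0.089], [0.553, -0.185, 0.087], [0.56, -0.185, 0.088], [0.578, -0.187, 0.086]] [157 155 143] [155 151 141]
259 [[0.527, -0.186, 0.089], [0.544, -0.187, 0.09], [0.553, -0.188, 0.09], [0.56, -0.188, 0.09], [0.578, -0.19, 0.09]] [39 36 36] [35 34 33]
267 [[0.527, -0.188, 0.092], [0.544, -0.19, 0.092], [0.553, -0.19, 0.093], [0.56, -0.19, 0.093], [0.577, -0.192, 0.094]] [38 33 34] [32 29 27]
275 [[0.527, -0.19, 0.096], [0.544, -0.191, 0.098], [0.553, -0.192, 0.098], [0.559, -0.193, 0.097], [0.576, -0.194, 0.097]] [32 32 31] [28 24 24]
283 [[0.528, -0.192, 0.102], [0.544, -0.194, 0.1], [0.553, -0.194, 0.102], [0.559, -0.195, 0.1], [0.576, -0.196, 0.101]] [28 25 27] [25 23 24]
291 [[0.528, -0.194, 0.104], [0.544, -0.196, 0.103], [0.553, -0.19, 0.117], 
[... 1128 characters left out ...]
 32]
210 [ 0.551 -0.196  0.105] [34 33 30]
214 [ 0.55  -0.199  0.11 ] [34 35 35]
218 [ 0.55  -0.202  0.111] [43 41 40]
222 [ 0.55  -0.206  0.11 ] [35 32 33]
226 [ 0.55  -0.21   0.108] [31 33 29]
230 [ 0.556 -0.226  0.065] [124 122 114]
234 [ 0.556 -0.23   0.063] [129 123 116]
322 [ 0.512 -0.195  0.08 ] [126 122 113]
330 [ 0.519 -0.192  0.092] [25 23 20]
338 [ 0.527 -0.192  0.098] [38 37 36]
346 [ 0.534 -0.192  0.098] [35 37 37]
354 [ 0.541 -0.192  0.098] [38 36 38]
362 [ 0.549 -0.193  0.098] [32 31 30]
370 [ 0.556 -0.193  0.098] [35 36 34]
378 [ 0.563 -0.193  0.1  ] [35 30 32]
386 [ 0.571 -0.194  0.098] [37 33 34]
394 [ 0.579 -0.194  0.097] [35 36 34]
402 [ 0.59  -0.198  0.081] [132 128 120]
```

```bash
python3 - <<'E'
from h import *
# finger points in tool frame
for n,pos,yaw,vs,us in(("w1",[.5005,-.1859,.303],87.36,range(300,400,8),(155,175,186,442,450,465)),("w2",[.5517,-.2013,.0848],86.22,range(285,345,6),(275,300,306,320,328,345))):
    f=np.load(n+".npz");P=f["P"];a=np.radians(yaw);A=np.array([[np.cos(a),np.sin(a),0],[np.sin(a),-np.cos(a),0],[0,0,-1]])
    if n=="w2":A=tool()[:3,:3]
    Q=(P-np.array(pos))@A*1000
    for v in vs: print(n,v,[Q[v,u].round().tolist() for u in us])
E
```

```text
w1 300 [[-144.0, -192.0, 302.0], [-144.0, -167.0, 302.0], [-143.0, -153.0, 302.0], [-145.0, 165.0, 303.0], [-143.0, 174.0, 300.0], [-144.0, 194.0, 303.0]]
w1 308 [[-155.0, -193.0, 303.0], [12.0, -44.0, -47.0], [10.0, -42.0, -43.0], [11.0, 44.0, -46.0], [12.0, 46.0, -47.0], [-155.0, 195.0, 303.0]]
w1 316 [[-165.0, -194.0, 302.0], [12.0, -42.0, -54.0], [7.0, -42.0, -44.0], [9.0, 44.0, -48.0], [12.0, 44.0, -53.0], [12.0, 49.0, -53.0]]
w1 324 [[12.0, -47.0, -58.0], [10.0, -41.0, -55.0], [5.0, -42.0, -45.0], [6.0, 44.0, -48.0], [10.0, 44.0, -55.0], [12.0, 47.0, -58.0]]
w1 332 [[12.0, -45.0, -63.0], [8.0, -41.0, -56.0], [2.0, -42.0, -45.0], [4.0, 44.0, -49.0], [8.0, 43.0, -57.0], [12.0, 45.0, -64.0]]
w1 340 [[12.0, -43.0, -67.0], [5.0, -42.0, -55.0], [-0.0, -42.0, -46.0], [1.0, 44.0, -49.0], [5.0, 44.0, -56.0], [12.0, 44.0, -68.0]]
w1 348 [[12.0, -42.0, -72.0], [3.0, -41.0, -57.0], [-3.0, -42.0, -47.0], [-1.0, 44.0, -51.0], [3.0, 44.0, -58.0], [10.0, 44.0, -69.0]]
w1 356 [[9.0, -42.0, -72.0], [1.0, -42.0, -58.0], [-5.0, -41.0, -48.0], [-3.0, 44.0, -52.0], [1.0, 44.0, -59.0], [7.0, 44.0, -6
[... 1318 characters left out ...]
.0], [11.0, 6.0, -47.0], [7.0, 12.0, -40.0]]
w2 315 [[7.0, -12.0, -44.0], [11.0, -3.0, -51.0], [11.0, -1.0, -51.0], [11.0, 3.0, -51.0], [11.0, 6.0, -52.0], [7.0, 12.0, -44.0]]
w2 321 [[7.0, -12.0, -48.0], [11.0, -3.0, -56.0], [11.0, -1.0, -57.0], [10.0, 3.0, -55.0], [11.0, 5.0, -56.0], [8.0, 11.0, -50.0]]
w2 327 [[7.0, -11.0, -52.0], [11.0, -3.0, -60.0], [10.0, -1.0, -59.0], [11.0, 3.0, -60.0], [11.0, 5.0, -60.0], [7.0, 11.0, -52.0]]
w2 333 [[7.0, -11.0, -56.0], [11.0, -3.0, -64.0], [10.0, -1.0, -62.0], [11.0, 3.0, -63.0], [11.0, 5.0, -64.0], [7.0, 11.0, -57.0]]
w2 339 [[12.0, -10.0, -68.0], [10.0, -3.0, -66.0], [10.0, -1.0, -65.0], [10.0, 3.0, -65.0], [10.0, 5.0, -65.0], [13.0, 9.0, -71.0]]
```

The image shows the shut fingers ending about 29 mm short of the reported TCP. They closed above the bar and rest on its top, and the cover hasn't moved. I'll treat the real tips as reported TCP + 29 mm up (43 mm when open), then lift, open and redo the grasp.

step_arm(steps=[[0,0,-15,0],[0,0,-15,0],[0,0,0,0],[0,0,0,0],[0,0,0,0],[0,0,0,0]], claw=100)

```text
time: 4.3
tool_pos: [0.552, -0.2011, 0.1183]
tool_rot: [0.01, 0.73, 0.683, 0.002]
contact_force: [0.6, -0.6, 0.2]
gripper_width: 0.992
```

```bash
python3 -c "
from h import *
plan(.5503,-.201,.060,86.3,6)"
```

```text
yaw 86.22 pos [ 0.552  -0.2011  0.1183]
[[0.1, -0.4, 9.7, np.float64(-0.01)], [0.1, -0.4, 9.7, np.float64(-0.01)], [0.1, -0.4, 9.7, np.float64(-0.01)], [0.1, -0.4, 9.7, np.float64(-0.01)], [0.1, -0.4, 9.7, np.float64(-0.01)], [0.1, -0.4, 9.7, np.float64(-0.01)]]
```

step_arm(steps=[[0,-1,14,0],[0,-1,14,0],[0,0,12,0],[0,0,10,0],[0,0,8,0],[0,0,6,0],[0,0,2,0],[0,0,0,0]])

```text
time: 5.1
tool_pos: [0.5482, -0.2004, 0.042]
tool_rot: [0.006, 0.73, 0.683, 0.001]
contact_force: [0.5, -1.8, 0.1]
gripper_width: 1.002
```

step_arm(steps=[[0,0,-8,0],[0,-1,0,0],[0,0,0,0]])

```text
time: 5.4
tool_pos: [0.5482, -0.2008, 0.0524]
tool_rot: [0.007, 0.73, 0.683, 0.001]
contact_force: [-0.1, 0.2, -0.1]
gripper_width: 1.0
```

step_arm(steps=[[0,-2,0,0],[0,0,0,0],[0,0,0,0],[0,0,0,0],[0,0,0,0],[0,0,0,0]], claw=0)

```text
time: 6.0
tool_pos: [0.5486, -0.2012, 0.0552]
tool_rot: [0.01, 0.73, 0.683, 0.003]
contact_force: [-0.1, 0.6, 1.5]
gripper_width: 0.71
```

step_arm(steps=[[0,0,-6,0],[0,0,-10,0],[0,0,-15,0],[0,0,-20,0],[0,0,-25,0],[0,0,-20,0],[0,0,-10,0],[0,0,0,0]])

```text
time: 6.8
tool_pos: [0.5435, -0.1989, 0.1664]
tool_rot: [0.007, 0.73, 0.683, 0.001]
contact_force: [0.4, -0.5, -3.4]
gripper_width: 0.71
```

```bash
python3 look.py w3; python3 -c "
import numpy as np,sys
from h import *
p,P=cloud('wrist');pl=np.zeros((480,640),bool);pl[120:240,180:420]=1
q=P[pl&~np.isnan(P).any(2)]
c=np.median(q,0)
for _ in range(3):
    n=np.linalg.svd(q-q.mean(0),full_matrices=False)[2][2];r=abs((q-q.mean(0))@n);q=q[r<np.percentile(r,80)]
n*=np.sign(n[2]);print(n,np.degrees(np.arccos(n[2])),q.mean(0),r.max())"
```

```text
pos [ 0.5432 -0.1987  0.1655] yaw 86.22 zaxis [ 0.011  -0.0082 -0.9999]
[[-0.001, -0.961, -0.277, 0.07], [1.0, -0.001, 0.0, 0.001], [-0.001, -0.277, 0.961, -0.171], [0.0, 0.0, 0.0, 1.0]]
blue [312. 383.] [216 377 193  13] 1922 [ 0.5403 -0.2573  0.1563] [array([ 541.7, -236. ]), array([54.6, 98.5]), np.float64(86.3)]
red [313.  88.] [216  64 197  49] 9225 [ 0.5488 -0.1212  0.2349] [array([ 548.8, -121.4]), array([10.4, 44.2]), np.float64(86.3)]
[-0.02722507 -0.50023981  0.86545879] 30.064865072090683 [ 0.54326307 -0.14560899  0.21900332] 0.0004502862391562711
```

View pics/w3.png

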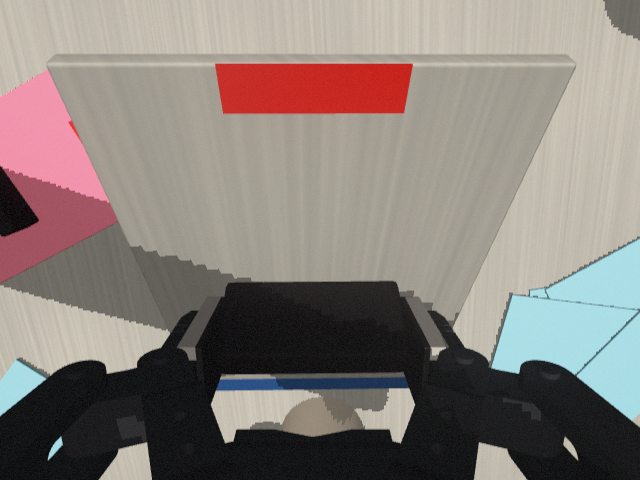

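```bash
python3 -c "
from h import *
plan(.52,.015,.170,-8.4,13)"
```

```text
yaw 86.22 pos [ 0.5426 -0.1984  0.164 ]
[[16.3, -2.8, -0.6, np.float64(7.28)], [15.8, -4.8, -0.6, np.float64(7.28)], [15.0, -6.8, -0.6, np.float64(7.28)], [14.1, -8.7, -0.6, np.float64(7.28)], [12.8, -10.4, -0.6, np.float64(7.28)], [11.4, -11.9, -0.6, np.float64(7.28)], [9.8, -13.3, -0.6, np.float64(7.28)], [8.1, -14.4, -0.6, np.float64(7.28)], [6.2, -15.3, -0.6, np.float64(7.28)], [4.2, -16.0, -0.6, np.float64(7.28)], [2.1, -16.4, -0.6, np.float64(7.28)], [0.0, -16.5, -0.6, np.float64(7.28)], [-2.1, -16.4, -0.6, np.float64(7.28)]]
```

step_arm(steps=[[16,-3,-2,7.3],[16,-5,-1,7.3],[15,-7,-1,7.3],[14,-9,-1,7.3],[13,-10,-1,7.3],[11,-12,-1,7.3],[10,-13,-1,7.3],[8,-14,-1,7.3]])

```text
time: 7.7
tool_pos: [0.522, -0.062, 0.1573]
tool_rot: [-0.002, 0.976, 0.218, -0.007]
contact_force: [-0.2, 0.6, -3.3]
gripper_width: 0.712
```

```bash
python3 -c "
from h import *
plan(.52,.015,.170,-8.4,5)"
```

```text
yaw 25.21 pos [ 0.522  -0.062   0.1573]
[[6.2, -14.1, -2.5, np.float64(6.72)], [4.5, -14.8, -2.5, np.float64(6.72)], [2.7, -15.2, -2.5, np.float64(6.72)], [0.9, -15.4, -2.5, np.float64(6.72)], [-0.9, -15.4, -2.5, np.float64(6.72)]]
```

step_arm(steps=[[6,-14,-3,6.5],[4,-15,-2,6.5],[3,-15,-2,6.5],[1,-15,-2,6.5],[-1,-15,-2,6],[0,0,0,0],[0,0,0,0]])

```text
time: 8.4
tool_pos: [0.5115, 0.0199, 0.1556]
tool_rot: [-0.001, 0.997, -0.07, -0.019]
contact_force: [0.4, -0.6, -2.9]
gripper_width: 0.709
```

```bash
python3 -c "
from h import *
plan(.52,.015,.170,-8.4,1)
print(tool()[:3,2])"; cat > cov.py <<'E'
from h import *
# held cover: plane of top, edge positions (wrist cam)
def cover(show=True):
    p,P=cloud("wrist");k=hsv(p)
    n_,l,st,ce=cv2.connectedComponentsWithStats(k["red"].astype(np.uint8))
    ok=~np.isnan(P).any(2)
    T=tool();loc=lambda q:(q-T[:3,3])@T[:3,:3]
    # red mark nearest the tool
    best=min((i for i in range(1,n_) if st[i,4]>400),key=lambda i:abs(ce[i][0]-315)+abs(ce[i][1]-95))
    x,y,w,h=st[best,:4]
    m=np.zeros((480,640),bool);m[y+h+5:y+h+90,x:x+w]=1
    q=P[m&ok]
    for _ in range(4):
        c=q.mean(0);n=np.linalg.svd(q-c,full_matrices=False)[2][2];r=abs((q-c)@n);q=q[r<max(np.percentile(r,85),3e-4)]
    n*=np.sign(n[2]);R0=P[(l==best)&ok].mean(0)
    yaw=np.degrees(np.arctan2(-n[1],-n[0]));tilt=np.degrees(np.arccos(n[2]))
    print("tilt",tilt.round(2),"upslope yaw",yaw.round(1),"red centre",R0.round(4),"tool-frame",(loc(R0)*1000).round(1),"TCP",T[:3,3].round(4),"rect",rect(P,l==best)[2])
    return n,R0
if __name__=="__main__":cover()
E
python3 cov.py
```

```text
yaw -8.0 pos [0.5115 0.0199 0.1556]
[[8.5, 3.7, -14.8, np.float64(0.4)]]
[-0.03833676  0.005029   -0.99925222]
tilt 28.53 upslope yaw -6.1 red centre [0.5914 0.0086 0.2216] tool-frame [ 78.1   0.  -69.3] TCP [0.5114 0.0199 0.1554] rect [array([591.1,   8.6]), array([44.4, 10.7]), np.float64(82.1)]
```

step_arm(steps=[[2,0,15,0],[2,0,20,0],[0,0,25,0],[0,0,20,0],[0,0,15,0],[0,0,8,0],[0,0,0,0],[0,0,0,0]])

```text
time: 9.25
tool_pos: [0.5089, 0.0154, 0.0409]
tool_rot: [-0.001, 0.997, -0.07, -0.022]
contact_force: [0.1, -0.3, -2.5]
gripper_width: 0.711
```

step_arm(steps=[[0,0,6,0],[0,0,6,0],[0,0,4,0],[2,0,3,0],[3,0,3,0],[3,0,3,0],[0,0,0,0]])

```text
time: 9.95
tool_pos: [0.5186, 0.014, 0.0172]
tool_rot: [-0.001, 0.997, -0.07, -0.02]
contact_force: [-3.7, 0.7, 0.2]
gripper_width: 0.708
```

step_arm(steps=[[2,0,4,0],[3,0,4,0],[3,0,4,0],[3,0,4,0],[2,0,3,0],[0,0,0,0]])

```text
time: 10.55
tool_pos: [0.5343, 0.0121, -0.0004]
tool_rot: [-0.001, 0.997, -0.07, -0.019]
contact_force: [-1.9, 0.0, 4.3]
gripper_width: 0.714
```

```bash
python3 cov.py
```

```text
tilt 13.77 upslope yaw -8.5 red centre [6.142e-01 5.000e-04 4.550e-02] tool-frame [ 79.    0.3 -48.9] TCP [ 5.342e-01  1.220e-02 -4.000e-04] rect [array([6.141e+02, 4.000e-01]), array([44.2, 11.7]), np.float64(81.9)]
```

```bash
python3 -c "
from h import *
plan(.5405,.1898,.150,-8.4,8)"
```

```text
yaw -8.08 pos [ 5.342e-01  1.220e-02 -4.000e-04]
[[-3.1, -22.1, -18.7, np.float64(0.04)], [-3.1, -22.1, -18.7, np.float64(0.04)], [-3.1, -22.1, -18.7, np.float64(0.04)], [-3.1, -22.1, -18.7, np.float64(0.04)], [-3.1, -22.1, -18.7, np.float64(0.04)], [-3.1, -22.1, -18.7, np.float64(0.04)], [-3.1, -22.1, -18.7, np.float64(0.04)], [-3.2, -22.1, -18.7, np.float64(0.04)]]
```

step_arm(steps=[[-1,0,-20,0],[-2,0,-30,0],[-2,0,-35,0],[-2,0,-35,0],[-2,0,-20,0],[0,-5,-5,0],[0,-20,0,0],[0,-25,0,0]])

```text
time: 11.4
tool_pos: [0.5351, 0.0612, 0.1383]
tool_rot: [0.0, 0.997, -0.072, -0.019]
contact_force: [0.6, 0.3, -2.6]
gripper_width: 0.71
```

step_arm(steps=[[-2,-25,0,0],[-2,-25,0,0],[-2,-25,0,0],[-2,-22,0,0],[-2,-15,0,0],[0,0,0,0],[0,0,0,0]])

```text
time: 12.1
tool_pos: [0.5361, 0.1806, 0.1232]
tool_rot: [0.002, 0.997, -0.07, -0.025]
contact_force: [-0.2, -0.3, -3.1]
gripper_width: 0.711
```

```bash
python3 cov.py; python3 look.py w4; python3 -c "
from h import *
plan(.5405,.1898,.150,-8.4,3)"
```

```text
tilt 14.37 upslope yaw -9.5 red centre [0.6165 0.1693 0.17  ] tool-frame [ 78.9   0.1 -50.9] TCP [0.536  0.1805 0.1231] rect [array([616.4, 169.2]), array([44.1, 11.5]), np.float64(81.9)]
pos [0.5363 0.1802 0.1236] yaw -8.07 zaxis [-4.990e-02  8.000e-04 -9.988e-01]
[[-0.001, -0.961, -0.276, 0.071], [1.0, -0.001, -0.0, -0.0], [-0.0, -0.276, 0.961, -0.171], [0.0, 0.0, 0.0, 1.0]]
blue [311. 428.] [216 421 193  23] 2271 [0.4662 0.1915 0.1315] [array([484.4, 186.7]), array([113. , 151.3]), np.float64(81.4)]
red [314.  90.] [232  68 165  45] 7159 [0.6165 0.1691 0.17  ] [array([616.3, 169.2]), array([44.2, 11.5]), np.float64(82.0)]
yaw -8.07 pos [0.5363 0.1802 0.1236]
[[0.5, -3.3, -8.9, np.float64(0.11)], [0.5, -3.3, -8.9, np.float64(0.11)], [0.5, -3.3, -8.9, np.float64(0.11)]]
```

View pics/w4.png

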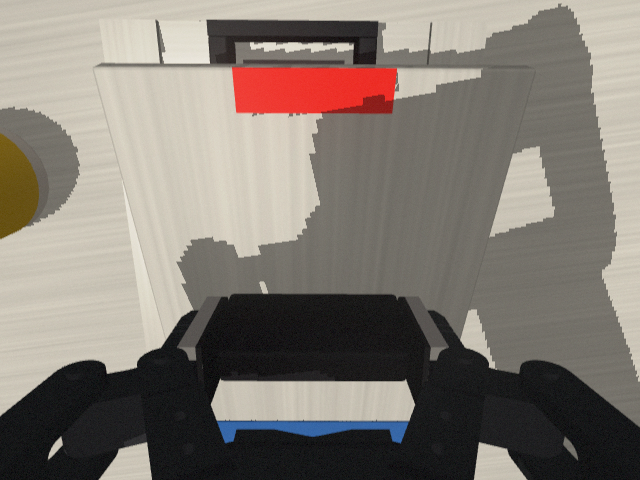

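Here the wrist view shows the held cover over the keeper, red mark at (314,90). The black catch bracket shows behind it at (208-378, 20-60). I'll measure the bracket for lateral alignment and x.

```bash
python3 - <<'E'
from h import *
f=np.load("w4.npz");p,P=f["p"],f["P"];k=hsv(p)
m=np.zeros((480,640),bool);m[12:62,190:395]=1
b=m&(k["V"]<75)&(P[...,2]>.092)&(P[...,2]<.1);print(rect(P,b))
# same from top image
p,P=cloud("top",np.load("toprgb.npy"),np.load("top.npy"));k=hsv(p)
m=np.zeros((480,640),bool);m[215:245,210:260]=1
b=m&(k["V"]<60)&(P[...,2]>.09);print("top",rect(P,b))
# rear and side edges of the keeper from top: z 74..80 band (rims)
b=np.isfinite(P).all(2)&(P[...,2]>.06)&(P[...,2]<.09)&(P[...,0]>.35)&(P[...,0]<.7)&(P[...,1]>.05)&(P[...,1]<.32);print("body",rect(P,b))
p,P=cloud("scene",np.load("scenergb.npy"),np.load("scene.npy"))
b=np.isfinite(P).all(2)&(P[...,2]>.06)&(P[...,2]<.09)&(P[...,0]>.35)&(P[...,0]<.7)&(P[...,1]>.05)&(P[...,1]<.32);print("body scene",rect(P,b))
E
```

```text
(3833, array([0.6416, 0.174 , 0.0966]), [array([638.1, 174.5]), array([71.9, 16.1]), np.float64(81.7)])
top (86, array([0.6361, 0.1712, 0.0959]), [array([629.7, 175.7]), array([72.1, 30. ]), np.float64(81.5)])
body (3046, array([0.5191, 0.1956, 0.0777]), [array([525. , 192.5]), array([183.2, 252.6]), np.float64(81.7)])
body scene (3688, array([0.5294, 0.1949, 0.0751]), [array([527.7, 189.6]), array([180.2, 253.9]), np.float64(81.6)])
```

step_arm(steps=[[0,-4,5,0.2],[0,-4,10,0],[0,0,10,0],[0,0,5,0],[0,0,0,0],[0,0,0,0]])

```text
time: 12.8
tool_pos: [0.5359, 0.1863, 0.0901]
tool_rot: [0.002, 0.997, -0.074, -0.025]
contact_force: [0.0, 0.7, -2.7]
gripper_width: 0.714
```

```bash
cat > kf.py <<'E'
from cov import *
n,R0=cover();a=np.radians(-8.3);d=R0-np.array([.5255,.1910,0]);c,s=np.cos(a),np.sin(a)
K=np.array([c*d[0]+s*d[1],-s*d[0]+c*d[1],R0[2]]);t=np.arccos(n[2])
print("red in keeper",(K*1000).round(1),"front",((K+[-.164*np.cos(t)+.006*np.sin(t),0,-.164*np.sin(t)-.006*np.cos(t)])*1000).round(1),"force",state()["contact_force"].round(1),"zaxis",tool()[:3,2].round(3))
E
python3 kf.py
```

```text
tilt 14.39 upslope yaw -10.2 red centre [0.6162 0.1743 0.1369] tool-frame [ 78.8   0.3 -50.8] TCP [0.5358 0.1862 0.0901] rect [array([616.1, 174.2]), array([44.4, 11.5]), np.float64(81.6)]
red in keeper [ 92.2  -3.4 136.9] front [-65.2  -3.4  90.3] force [-0.8  0.  -2.4] zaxis [-0.051  0.    -0.999]
```

step_arm(steps=[[-2,-2,3,0],[-3,-2,4,0],[-2,0,4,0],[0,0,3,0],[0,0,0,0],[0,0,0,0]])

```text
time: 13.45
tool_pos: [0.5287, 0.192, 0.0763]
tool_rot: [0.002, 0.997, -0.074, -0.024]
contact_force: [0.2, 0.0, -2.7]
gripper_width: 0.713
```

```bash
python3 kf.py
```

```text
tilt 14.42 upslope yaw -10.2 red centre [0.609  0.18   0.1233] tool-frame [ 78.8   0.3 -50.9] TCP [0.5287 0.192  0.0763] rect [array([608.9, 180. ]), array([44.1, 11.5]), np.float64(81.6)]
red in keeper [ 84.2   1.2 123.3] front [-73.1   1.2  76.6] force [ 0.2 -0.7 -3.5] zaxis [-0.049  0.001 -0.999]
```

step_arm(steps=[[0,1,2,0],[0,0,3,0],[0,0,0,0],[0,0,0,0]])

```text
time: 13.9
tool_pos: [0.5288, 0.1908, 0.0713]
tool_rot: [0.001, 0.997, -0.074, -0.024]
contact_force: [0.5, -0.3, -3.3]
gripper_width: 0.715
```

```bash
python3 kf.py
```

```text
tilt 14.43 upslope yaw -10.1 red centre [0.609  0.1788 0.1183] tool-frame [ 78.9   0.4 -50.9] TCP [0.5287 0.1908 0.0712] rect [array([608.9, 178.8]), array([44.2, 11.5]), np.float64(81.5)]
red in keeper [ 8.440e+01 -1.000e-01  1.183e+02] front [-72.9  -0.1  71.6] force [-0.9 -1.5 -3.3] zaxis [-0.048  0.001 -0.999]
```

step_arm(steps=[[-2,0,0,0],[-2,0,0,0],[-2,0,0,0],[-1,0,0,0],[0,0,0,0]])

```text
time: 14.45
tool_pos: [0.5212, 0.192, 0.0718]
tool_rot: [0.001, 0.997, -0.074, -0.024]
contact_force: [-0.1, 0.5, -3.0]
gripper_width: 0.709
```

```bash
python3 kf.py
```

```text
tilt 14.44 upslope yaw -9.9 red centre [0.6014 0.18   0.1189] tool-frame [ 78.7   0.3 -50.8] TCP [0.5213 0.192  0.0719] rect [array([601.3, 180. ]), array([44.2, 11.5]), np.float64(81.5)]
red in keeper [7.670e+01 1.000e-01 1.189e+02] front [-80.6   0.1  72.2] force [ 0.2  0.4 -2.8] zaxis [-0.048  0.001 -0.999]
```

Front edge is now under the lip with no contact. Sliding on gently to the front wall.

step_arm(steps=[[-2,0,0,0],[-2,0,0,0],[-1,0,0,0],[0,0,0,0]])

```text
time: 14.9
tool_pos: [0.517, 0.1927, 0.0727]
tool_rot: [0.001, 0.997, -0.074, -0.023]
contact_force: [0.5, -0.4, -3.9]
gripper_width: 0.709
```

```bash
python3 kf.py
```

```text
tilt 14.72 upslope yaw -10.0 red centre [0.5972 0.1808 0.1201] tool-frame [ 78.8   0.3 -51. ] TCP [0.517  0.1927 0.0727] rect [array([597. , 180.9]), array([44.2, 11.5]), np.float64(81.6)]
red in keeper [ 72.4   0.2 120.1] front [-84.7   0.2  72.6] force [ 0.3 -1.  -3. ] zaxis [-0.045  0.001 -0.999]
```

step_arm(steps=[[0,0,2,0],[1,0,2,0],[2,0,2,0],[1,0,2,0],[0,0,0,0]])

```text
time: 15.45
tool_pos: [0.5204, 0.1927, 0.0663]
tool_rot: [0.001, 0.997, -0.074, -0.024]
contact_force: [-1.1, -0.1, 1.0]
gripper_width: 0.708
```

```bash
python3 kf.py
```

```text
tilt 11.46 upslope yaw -9.0 red centre [0.6003 0.181  0.1091] tool-frame [ 78.7   0.  -46.6] TCP [0.5203 0.1927 0.0663] rect [array([600.3, 181. ]), array([44.1, 11.7]), np.float64(81.5)]
red in keeper [ 75.5   0.9 109.1] front [-84.1   0.9  70.6] force [-1.1  0.2  2.1] zaxis [-0.048  0.002 -0.999]
```

step_arm(steps=[[0,0,1,0],[1,0,2,0],[1,0,1,0],[0,0,1,0],[0,0,0,0]])

```text
time: 16.0
tool_pos: [0.5228, 0.1923, 0.062]
tool_rot: [0.001, 0.997, -0.074, -0.024]
contact_force: [-2.3, -1.3, 3.8]
gripper_width: 0.707
```

```bash
python3 kf.py
```

```text
tilt 8.41 upslope yaw -9.2 red centre [0.602  0.1809 0.1008] tool-frame [ 78.1  -0.1 -42.6] TCP [0.5228 0.1923 0.062 ] rect [array([601.8, 180.9]), array([44. , 11.7]), np.float64(81.5)]
red in keeper [ 77.2   1.  100.8] front [-84.2   1.   70.9] force [-1.9 -0.3  4.1] zaxis [-0.048  0.002 -0.999]
```

step_arm(steps=[[-1,0,1,0],[-1,0,1,0],[0,0,1,0],[0,0,0,0]])

```text
time: 16.45
tool_pos: [0.5235, 0.1923, 0.0613]
tool_rot: [0.001, 0.997, -0.074, -0.021]
contact_force: [-0.6, -1.4, 5.0]
gripper_width: 0.712
```

```bash
python3 kf.py
```

```text
tilt 8.03 upslope yaw -9.0 red centre [0.6022 0.1809 0.0995] tool-frame [ 77.8  -0.1 -41.4] TCP [0.5235 0.1923 0.0613] rect [array([602.1, 180.9]), array([44.2, 11.6]), np.float64(81.5)]
red in keeper [77.3  1.1 99.5] front [-84.2   1.1  70.6] force [-1.1 -1.5  5.2] zaxis [-0.041  0.001 -0.999]
```

step_arm(steps=[[0,0,2,0],[0,0,2,0],[0,0,0,0]])

```text
time: 16.8
tool_pos: [0.5243, 0.1922, 0.06]
tool_rot: [0.001, 0.997, -0.073, -0.02]
contact_force: [-1.9, -1.5, 1.9]
gripper_width: 0.712
```

```bash
python3 kf.py
```

```text
tilt 7.17 upslope yaw -9.3 red centre [0.6027 0.1809 0.0971] tool-frame [ 77.6  -0.1 -40.2] TCP [0.5244 0.1922 0.0599] rect [array([602.7, 180.9]), array([44.1, 11.8]), np.float64(81.5)]
red in keeper [77.9  1.2 97.1] front [-84.1   1.2  70.6] force [-2.5 -2.1  7.3] zaxis [-0.039  0.001 -0.999]
```

step_arm(steps=[[0,0,1,0],[0,0,0,0]])

```text
time: 17.05
tool_pos: [0.5244, 0.1922, 0.0599]
tool_rot: [0.001, 0.997, -0.073, -0.02]
contact_force: [-1.4, -1.1, 2.9]
gripper_width: 0.713
```

step_arm(steps=[[0,0,0,0],[0,0,0,0],[0,0,0,0],[0,0,0,0],[0,0,0,0]], claw=100)

```text
time: 17.55
tool_pos: [0.5239, 0.1923, 0.0568]
tool_rot: [0.001, 0.997, -0.074, -0.019]
contact_force: [-0.4, -0.4, 0.2]
gripper_width: 0.999
```

```bash
python3 kf.py
```

```text
tilt 7.03 upslope yaw -8.9 red centre [0.6026 0.181  0.0969] tool-frame [ 78.   -0.2 -43.2] TCP [0.5238 0.1922 0.0568] rect [array([602.6, 181. ]), array([44.1, 11.8]), np.float64(81.5)]
red in keeper [77.8  1.2 96.9] front [-84.2   1.2  70.9] force [ 0.  -0.9 -0.6] zaxis [-0.039  0.    -0.999]
```

Released and resting at 7.0° on the roller. I'll retreat, shut the fingers and move over the red edge.

step_arm(steps=[[0,0,-10,0],[0,0,-15,0],[0,0,-20,0],[0,0,-10,0],[0,0,0,0]])

```text
time: 18.1
tool_pos: [0.527, 0.1924, 0.1174]
tool_rot: [0.001, 0.997, -0.074, -0.018]
contact_force: [0.3, -0.4, 0.2]
gripper_width: 1.0
```

```bash
python3 kf.py; python3 -c "
from h import *
plan(.5916,.1812,.11,-8.3,4)"
```

```text
tilt 7.01 upslope yaw -8.4 red centre [0.6027 0.1811 0.0969] tool-frame [77.5 -0.1 17.1] TCP [0.5268 0.1924 0.1168] rect [array([602.6, 181. ]), array([44. , 11.7]), np.float64(81.6)]
red in keeper [77.9  1.3 96.9] front [-84.2   1.3  70.9] force [ 0.3 -0.6  0.2] zaxis [-0.037  0.001 -0.999]
yaw -8.45 pos [0.5268 0.1924 0.1168]
[[16.5, 0.4, 1.1, np.float64(-0.04)], [16.5, 0.4, 1.1, np.float64(-0.04)], [16.5, 0.4, 1.1, np.float64(-0.04)], [16.5, 0.4, 1.1, np.float64(-0.04)]]
```

step_arm(steps=[[10,0,-2,0],[18,0,0,0],[18,0,0,0],[14,1,0,0],[0,0,0,0],[0,0,0,0]], claw=0)

```text
time: 18.75
tool_pos: [0.5877, 0.1812, 0.1122]
tool_rot: [0.002, 0.997, -0.074, -0.021]
contact_force: [0.2, 0.7, -0.0]
gripper_width: 0.002
```

```bash
python3 -c "
from h import *
plan(.5916,.1812,.075,-8.3,1);print(tool()[:3,2],state()['gripper_width'])"
```

```text
yaw -8.45 pos [0.5877 0.1812 0.1122]
[[5.4, -0.8, 37.0, np.float64(-0.15)]]
[-4.27340124e-02 -4.53846103e-04 -9.99086382e-01] 0.001885508884486239
```

step_arm(steps=[[2,0,6,0],[2,0,8,0],[1,0,8,0],[0,0,6,0],[0,0,0,0],[0,0,0,0]])

```text
time: 19.35
tool_pos: [0.5886, 0.1808, 0.0793]
tool_rot: [0.002, 0.997, -0.073, -0.024]
contact_force: [0.9, 0.1, -0.4]
gripper_width: -0.0
```

```bash
python3 look.py w5
```

```text
pos [0.5885 0.1808 0.0792] yaw -8.39 zaxis [-0.0474 -0.0011 -0.9989]
[[-0.001, -0.961, -0.276, 0.071], [1.0, -0.001, -0.0, -0.0], [-0.0, -0.276, 0.961, -0.171], [0.0, 0.0, 0.0, 1.0]]
red [310. 231.] [258 209 105  44] 4231 [0.6182 0.1777 0.0917] [array([616.7, 177.8]), array([42.6, 16.9]), np.float64(81.2)]
red [308. 273.] [251 260 113  27] 2847 [0.6029 0.1807 0.0969] [array([602.7, 181. ]), array([43.8, 12.3]), np.float64(82.1)]
```

View pics/w5.png

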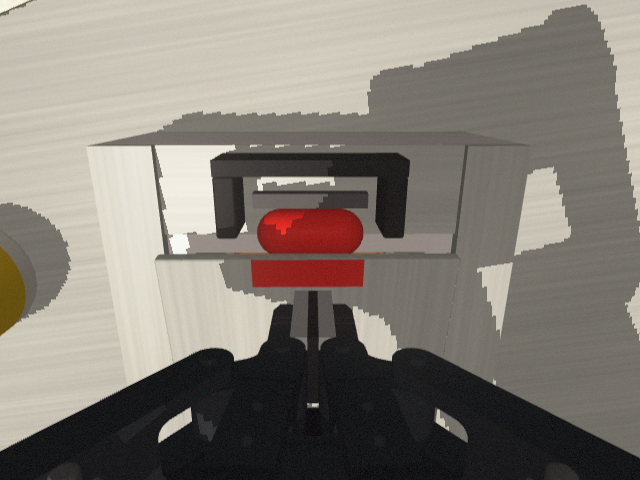

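The fingers (312,300) are centred just ahead of the red mark (308,273) and clear of the roller (310,231). Pressing down in small steps.

step_arm(steps=[[0,0,4,0],[0,0,4,0],[0,0,3,0],[0,0,0,0]])

```text
time: 19.8
tool_pos: [0.5886, 0.1809, 0.0684]
tool_rot: [0.002, 0.997, -0.073, -0.023]
contact_force: [-1.1, -0.6, 0.3]
gripper_width: 0.0
```

step_arm(steps=[[0,0,2,0],[0,0,2,0],[0,0,2,0]])

```text
time: 20.1
tool_pos: [0.5884, 0.1812, 0.0639]
tool_rot: [0.002, 0.997, -0.073, -0.023]
contact_force: [-2.1, -0.9, 3.5]
gripper_width: -0.003
```

step_arm(steps=[[0,0,2,0],[0,0,2,0],[0,0,2,0]])

```text
time: 20.4
tool_pos: [0.5887, 0.181, 0.0573]
tool_rot: [0.002, 0.997, -0.073, -0.022]
contact_force: [-0.4, 0.2, -0.0]
gripper_width: -0.005
```

step_arm(steps=[[0,0,3,0],[0,0,3,0],[0,0,3,0]])

```text
time: 20.7
tool_pos: [0.5885, 0.181, 0.0482]
tool_rot: [0.002, 0.997, -0.073, -0.022]
contact_force: [-7.5, -1.0, 19.5]
gripper_width: 0.0
```

step_arm(steps=[[0,0,2,0],[0,0,2,0]])

```text
time: 20.9
tool_pos: [0.5884, 0.181, 0.0483]
tool_rot: [0.002, 0.997, -0.073, -0.023]
contact_force: [-6.8, -1.7, 11.2]
gripper_width: 0.0
```

```bash
python3 kf.py
```

```text
tilt 75.34 upslope yaw -7.9 red centre [0.6149 0.1787 0.0887] tool-frame [ 24.7  -1.2 -41.6] TCP [0.5884 0.181  0.0483] rect [array([610.8, 179.6]), array([44.5, 29.4]), np.float64(81.4)]
red in keeper [90.2  0.7 88.7] front [ 54.5   0.7 -71.4] force [-5.4 -1.5 11.1] zaxis [-0.046 -0.001 -0.999]
```

step_arm(steps=[[0,0,3.5,0],[0,0,3.5,0],[0,0,3.5,0]])

```text
time: 21.25
tool_pos: [0.5883, 0.181, 0.0482]
tool_rot: [0.003, 0.997, -0.072, -0.024]
contact_force: [-9.6, -2.1, 17.5]
gripper_width: 0.0
```

step_arm(steps=[[0.5,0,4,0],[0.5,0,4,0],[0.5,0,4,0],[0.5,0,4,0],[0.5,0,4,0],[0.5,0,4,0],[0.5,0,4,0]])

```text
time: 21.95
tool_pos: [0.5879, 0.1808, 0.0483]
tool_rot: [0.006, 0.997, -0.071, -0.032]
contact_force: [-11.3, -2.7, 20.1]
gripper_width: 0.005
```

step_arm(steps=[[0.5,0,4,0],[0.5,0,4,0],[0.5,0,4,0],[0.5,0,4,0],[0.5,0,4,0],[0.5,0,4,0],[0.5,0,4,0]])

```text
time: 22.65
tool_pos: [0.5875, 0.1807, 0.0485]
tool_rot: [0.008, 0.997, -0.07, -0.04]
contact_force: [-11.0, -1.5, 20.1]
gripper_width: 0.001
```

Held at about 20 N for 1.4 s. Lifting off and checking that the cover is level.

step_arm(steps=[[0,0,-3,0],[0,0,-10,0],[0,0,-25,0],[0,0,-40,0],[0,0,-40,0],[0,0,-30,0],[0,0,-10,0],[0,0,0,0]])

```text
time: 23.45
tool_pos: [0.6001, 0.1823, 0.2106]
tool_rot: [0.008, 0.997, -0.07, -0.041]
contact_force: [-0.0, 1.0, -0.3]
gripper_width: -0.002
```

step_arm(steps=[[-10,30,-5,0],[-15,40,-5,0],[-15,40,0,0],[-15,40,0,0],[-10,40,0,0],[0,30,0,0],[0,10,0,0],[0,0,0,0]])

```text
time: 24.25
tool_pos: [0.4942, -0.0417, 0.2131]
tool_rot: [0.008, 0.996, -0.069, -0.053]
contact_force: [-0.3, 0.6, -0.6]
gripper_width: -0.003
```

```bash
python3 - <<'E'
from h import *
print(state()["tool_pos"],state()["contact_force"])
ims=[]
for c,(x,y,w,h) in (("top",(150,140,300,240)),("scene",(250,160,260,208))):
    p,P=cloud(c);a=np.radians(-8.3);d=P-np.array([.5255,.191,0])
    kx=np.cos(a)*d[...,0]+np.sin(a)*d[...,1];ky=-np.sin(a)*d[...,0]+np.cos(a)*d[...,1]
    for x0,x1 in((-70,-50),(-45,-20),(20,45),(50,72)):
        m=(kx>x0/1e3)&(kx<x1/1e3)&(abs(ky)<.05);print(c,x0,x1,m.sum(),(np.nanmedian(P[...,2][m])*1000).round(1))
    for x0 in((-50),(30)):
        m=(abs(kx)<.07)&(abs(kx)>.02)&(ky>x0/1e3)&(ky<x0/1e3+.02);print("y",x0,(np.nanmedian(P[...,2][m])*1000).round(1))
    ims.append(cv2.resize(p[y:y+h,x:x+w,::-1],(400,320)))
cv2.imwrite("pics/end.png",np.hstack(ims))
E
```

```text
[ 0.49423983 -0.04174773  0.21305459] [-0.29773892  0.59983213 -0.62911993]
top -70 -50 217 77.1
top -45 -20 272 77.0
top 20 45 266 77.9
top 50 72 236 76.9
y -50 77.1
y 30 77.6
scene -70 -50 225 74.9
scene -45 -20 252 74.9
scene 20 45 312 75.2
scene 50 72 274 75.0
y -50 74.9
y 30 74.6
```

View pics/end.png

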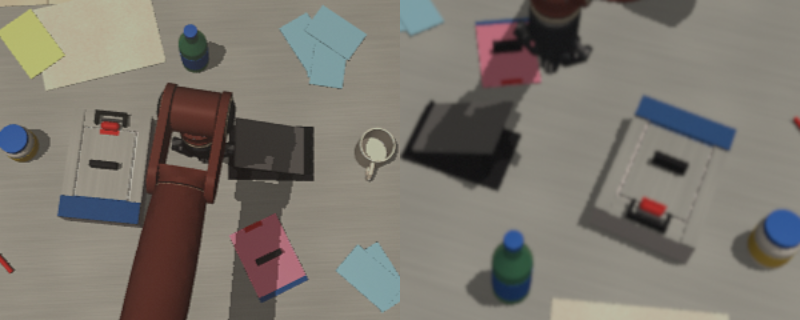

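The end picture shows the steel cover flush in the keeper, blue edge under the lip, roller out above the red edge. It is level to within 1 mm in both cameras. The mug, bottle and jar look undisturbed and the arm is clear.

```bash
python3 -c "
from plant import *
print(job_done())"
```

```text
the job is handed in; nothing more can be done
None
```

The keeper is closed and I have handed the job in, at about 24.3 s of the 72 s allowed; no verdict was reported.

**What I did:**
- I gripped the steel cover by the ends of its bar and lifted it off the stand.
- I eased its tilt from about 29° to 14° by lightly pressing its blue edge on the table.
- I slid the blue edge under the lip, lowered the red edge onto the roller (7.0°) and let go.
- With shut fingers I pressed it past the roller. I then held it down, with readings of 17.5 to 20 N over about 1.7 s.

**Last checks:**
- The cover is level to within about 1 mm in both fixed cameras. Its top measured 77 mm in the top camera and 75 mm in the scene camera; 76 mm is expected.
- The roller is out again above the red edge.
- The mug, bottle and jar look unmoved by eye; I did not measure them. The arm is clear of everything.

**What failed or disagreed:**
- **Grasp:** my first grasp closed above the bar, with the tips touching the top of it, because the finger tips end about 29 mm short of the reported TCP. I corrected for that, and the cover did not move.
- **Tilt:** the tool had drifted about 5 to 6° off vertical by the end of the press. This gave about 11 N of sideways force while I held the cover down.

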